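# Put the doming punches back beside their dies

### The arm

A 6-joint arm with a two-finger parallel gripper is mounted at the origin on the work surface. World frame = base frame: x ahead of the robot, y to its left, z up, the work surface at z = 0. Lengths are in m, angles in rad, forces in N, time in s.
With the tool pointing down it reaches from about 0.275 to 0.975 m from the base axis. Payload 8.4 kg.
Tool frame: the origin (TCP) lies on the centre line of the jaws, within the pads' length; the fingertips stand ahead of it and the grasp point (between the pads) lies 6 mm ahead of it (env.tip_reach is the z of the fingertips in the tool frame, in m); z points along the fingers, y is the line along which they close (so a half turn about z gives the same grasp; the last joint's range is limited). The gripper opens to 92 mm and grips with 3 to 60 N. Pads are 20 mm wide; open, the fingers measure 128 mm over their backs; the gripper's body (75 mm by 189 mm) begins 69 mm behind the grasp point.
Start: joints at [-1.238, 0.353, 1.633, -0, 1.155, -0.002], TCP at [0.205, -0.59, 0.207] pointing down, gripper open.
Joint ranges: [-2.63, 2.63], [-0.92, 2.1], [0.06, 2.66], [-1.3, 4.44], [0, 2.69], [-3.02, 3.02]. Speed limits (rad/s): [2.22, 2.22, 2.79, 3.14, 3.14, 3.14].

### API

Orientations are given as a 3x3 rotation matrix whose columns are the frame's x, y, z axes.
In Python, from bench import env, solver, optics, workorder gives the robot as it stands. Calls block until the motion is done:
- env.move_pose(position, orientation): joint-space move of the TCP to a pose.
- env.movel(position, rot=None, v=0.15, contact_N=None): straight line of the TCP; rot=None keeps the orientation; v is the mean speed in m/s. With contact_N (N) it stops when the force on the tool has changed by that much, and returns True; else False.
- env.move_joints(angles): joint-space move.
- env.gripper_open() and env.grab(force=None): open the fingers fully, or close them until they stop; force is the grip in N (None keeps the last).
- env.sleep(seconds).
- solver.solve_ik(position, orientation): joint angles nearest the present ones, or None.
- env.get_state(): the state.
- optics.capture(name): name is "side" or "top"; returns the picture (400x640x3 uint8, blue, green, red); there is no depth.
- optics.camera_info(name): a dict with "fx", "fy", "cx", "cy" (pixels), "world_to_cam" (4x4, takes a point from world to camera coordinates). Camera axes: x right, y up, looking along -z (the intrinsics and any distortion apply to the point x, -y, -z); pixel columns grow to the right and rows downward; lengths in m; the calibration is good to about 2 mm. A picture is of the moment at which its call begins. camera_info takes no time and is no camera call.
A pose or a line that the arm cannot do raises env.PlanningError and nothing moves.
- workorder.job_done(): hands the job in; it is judged then, once.
The state is a dict: "time": time; "q": joint angles; "dq": joint speeds; "joint_efforts": joint torques, N m; "eef_pos": TCP position; "tcp_rot": TCP orientation; "wrist_force": force on the tool from outside, world axes, zero at the start; "torque": the same for the moment, N m; "opening": finger opening in m; "finger_force": force on a finger pad.
Only numpy, scipy, OpenCV 4.12 (cv2) and the standard library are available. Lean on these libraries where they do the work, as an engineer would, in place of code of your own. Each camera call takes 0.05 s, during which the arm holds its last target. There are 200 camera calls.

### The job

The four wooden doming punches have been left in no particular order in the bench rack. Move them to the die stand: stand each punch upright, dome up, on the floor of the empty bay right beside the steel die whose cavity it fits, so that the row of punches runs in the same order of size as the row of dies.

Things in the scene. Friction and masses are not known exactly. Their poses are not given: they have to be found in the camera images.
- bench_rack: rack holding the punches at the start: fixed wooden tray 74 x 281 x 28 mm (x, y, z), one row of four bays along its y axis, 64 mm square inside, walls 5 mm, bay centres at x = 0, y = -103.5, -34.5, 34.5, 103.5 mm. Origin: centre of underside; bay floors 8 mm, wall tops 28 mm above it. Stands left or right of the die stand, at any yaw.
- die_stand: fixed wooden stand 150 x 281 x 28 mm (x, y, z): four steel dies in a row along y on its +x half; beside them, on its -x half, a row of four empty bays, one per die, 64 mm square inside, walls 5 mm, centres at x = -38, y = -103.5, -34.5, 34.5, 103.5 mm. Origin: centre of underside; bay floors 8 mm, wall tops 28 mm, die tops 32 mm above it. Any yaw.
- punch_small: doming punch, small of four: loose dark hardwood cylinder 22 mm in diameter, 95 mm tall, straight up to 84 mm, its top a hemisphere; flat foot with a thin brass ferrule. Stands upright in a bay of the bench rack. About 36 g, plus or minus a quarter. Origin: centre of its foot; z along the punch, towards the dome.
- punch_medium: doming punch, medium of four: loose dark hardwood cylinder 30 mm in diameter, 95 mm tall, straight up to 80 mm, its top a hemisphere; flat foot with a thin brass ferrule. Stands upright in a bay of the bench rack. About 57 g, plus or minus a quarter. Origin: centre of its foot; z along the punch, towards the dome.
- punch_large: doming punch, large of four: loose dark hardwood cylinder 38 mm in diameter, 95 mm tall, straight up to 76 mm, its top a hemisphere; flat foot with a thin brass ferrule. Stands upright in a bay of the bench rack. About 82 g, plus or minus a quarter. Origin: centre of its foot; z along the punch, towards the dome.
- punch_largest: doming punch, largest of four: loose dark hardwood cylinder 46 mm in diameter, 95 mm tall, straight up to 72 mm, its top a hemisphere; flat foot with a thin brass ferrule. Stands upright in a bay of the bench rack. About 114 g, plus or minus a quarter. Origin: centre of its foot; z along the punch, towards the dome.
- die_small: die for the 22 mm punch: fixed round steel block, 60 mm across, 24 mm tall, with one dark dished cavity 24 mm across in its top (the four: 24, 32, 40, 48 mm; their order varies). Origin: centre of its underside, level with the bay floors; z up, axes parallel to the stand's. Its bay's centre is 75 mm from its origin along its -x axis.
- die_medium: die for the 30 mm punch: fixed round steel block, 60 mm across, 24 mm tall, with one dark dished cavity 32 mm across in its top (the four: 24, 32, 40, 48 mm; their order varies). Origin: centre of its underside, level with the bay floors; z up, axes parallel to the stand's. Its bay's centre is 75 mm from its origin along its -x axis.
- die_large: die for the 38 mm punch: fixed round steel block, 60 mm across, 24 mm tall, with one dark dished cavity 40 mm across in its top (the four: 24, 32, 40, 48 mm; their order varies). Origin: centre of its underside, level with the bay floors; z up, axes parallel to the stand's. Its bay's centre is 75 mm from its origin along its -x axis.
- die_largest: die for the 46 mm punch: fixed round steel block, 60 mm across, 24 mm tall, with one dark dished cavity 48 mm across in its top (the four: 24, 32, 40, 48 mm; their order varies). Origin: centre of its underside, level with the bay floors; z up, axes parallel to the stand's. Its bay's centre is 75 mm from its origin along its -x axis.
Mind the look-alikes: they are no part of the job. What is shaped like the punch_large but red or turquoise is not meant. What is shaped like the punch_largest but purple or red is not meant.

How it is judged:
By the outcome, as a careful person would: the job done as asked, in the order asked, and still so for the second after the job is handed in, with the robot touching nothing.
It also fails if it takes over 112 s, if anything falls off the work surface, if the arm or the gripper's body presses on something with over 40 N, if the wrist force passes 120 N, or if a joint passes its speed limit or range.

## Working session

There is one attempt and no reset: what is moved stays moved. The work goes in short steps, each a Python script; the robot and the scene stay as the last script left them, time stands still between calls to the robot, and variables do not carry over. Pictures are saved under pics/ and viewed, at most 14 in all, crops included, and the job is handed in when it is done.

```bash
mkdir -p pics; ls; python3 - <<'E'
from bench import env, optics
import cv2
for n in("top","side"):
    cv2.imwrite(f"pics/{n}0.png",optics.capture(n)); c=optics.camera_info(n); print(c)
s=env.get_state();print(s["time"],s["eef_pos"],s["tcp_rot"],s["opening"],env.tip_reach)
E
```

```text
pics
{'fx': 423.49940385969387, 'fy': 423.49940385969387, 'cx': 318.9456955860841, 'cy': 204.63964423162875, 'world_to_cam': array([[-0.02227102, -0.99973495,  0.00583399,  0.0059191 ],
       [ 0.99550105, -0.02163839,  0.09224658, -0.55326208],
       [-0.09209589,  0.00786217,  0.9957191 , -1.0439128 ],
       [ 0.        ,  0.        ,  0.        ,  1.        ]])}
{'fx': 496.7143392087349, 'fy': 496.7143392087349, 'cx': 318.4516377977744, 'cy': 195.8913961476673, 'world_to_cam': array([[-8.94461384e-01, -4.47144836e-01, -5.72808899e-04,
         4.83723119e-01],
       [ 2.76324364e-01, -5.53761082e-01,  7.85489344e-01,
        -1.79315521e-01],
       [-3.51544703e-01,  7.02431605e-01,  6.18874916e-01,
        -9.68878477e-01],
       [ 0.00000000e+00,  0.00000000e+00,  0.00000000e+00,
         1.00000000e+00]])}
0.1 [ 0.20520633 -0.58987479  0.20654108] [[ 9.44484495e-01  3.28555739e-01 -4.06999182e-04]
 [ 3.28555991e-01 -9.44483788e-01  1.15560783e-03]
 [-4.72254324e-06 -1.22517570e-03 -9.99999249e-01]] 0.09183748116530804 0.025
```

View pics/top0.png

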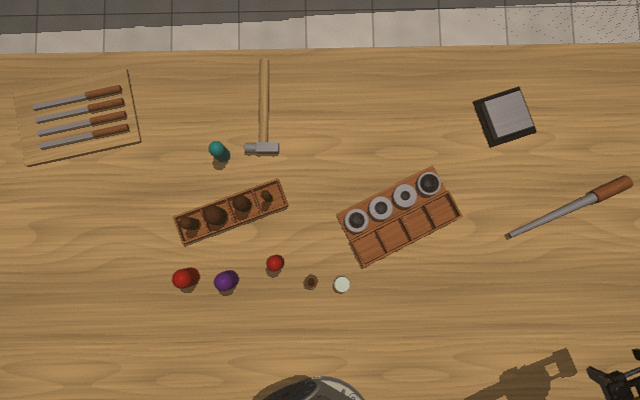

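View pics/side0.png

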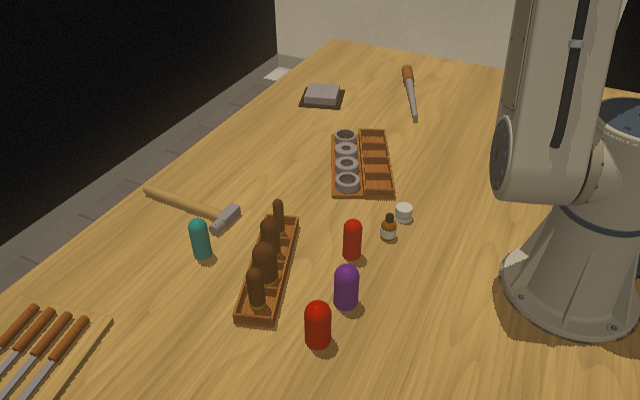

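The top view shows the rack at about (230,212) with four dark brown punches, and the stand at about (400,216) with its dies on the far side. The coloured look-alikes, at (218,150), (185,278), (226,281) and (275,263), all stand outside the rack. I'll enlarge the rack and the stand next.

```bash
python3 - <<'E'
import cv2,numpy as np
t=cv2.imread("pics/top0.png");s=cv2.imread("pics/side0.png")
a=cv2.resize(t[165:260,165:300],None,fx=5.9,fy=5.9,interpolation=cv2.INTER_CUBIC)[:560,:796]
b=cv2.resize(s[190:330,225:310],None,fx=4,fy=4,interpolation=cv2.INTER_CUBIC)
d=cv2.resize(t[160:275,330:470],None,fx=3.2,fy=3.2,interpolation=cv2.INTER_CUBIC)
cv2.imwrite("pics/c1.png",a)
c=np.zeros((560,800,3),np.uint8);c[:b.shape[0],:b.shape[1]]=b;c[:d.shape[0],345:345+d.shape[1]]=d
cv2.imwrite("pics/c2.png",c)
hsv=cv2.cvtColor(t,cv2.COLOR_BGR2HSV)
for p in [(100,300),(225,300),(190,350),(240,365),(225,390),(212,180),(200,225),(215,213)]:print(p,hsv[p])
E
```

```text
(100, 300) [ 17 125 163]
(225, 300) [ 17 127 165]
(190, 350) [ 17 127 147]
(240, 365) [ 12 165 144]
(225, 390) [ 13 169 143]
(212, 180) [ 18 125 167]
(200, 225) [ 13 144  71]
(215, 213) [ 13 164  76]
```

View pics/c1.png

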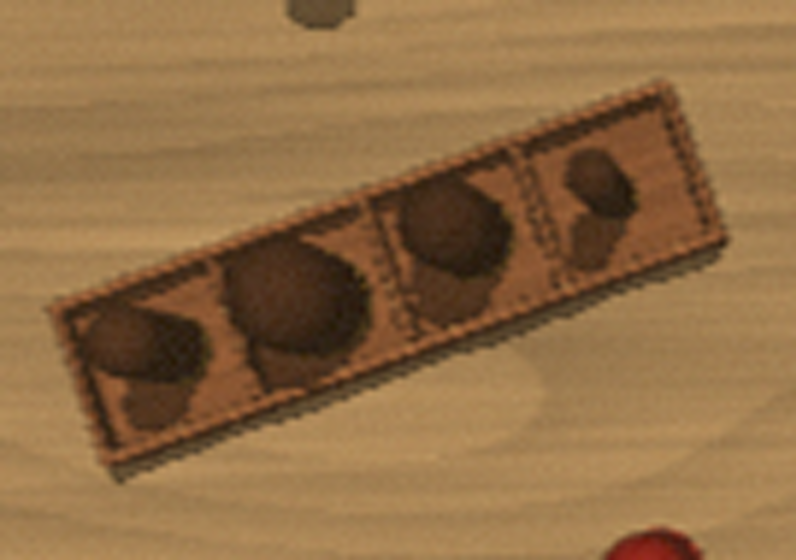

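View pics/c2.png

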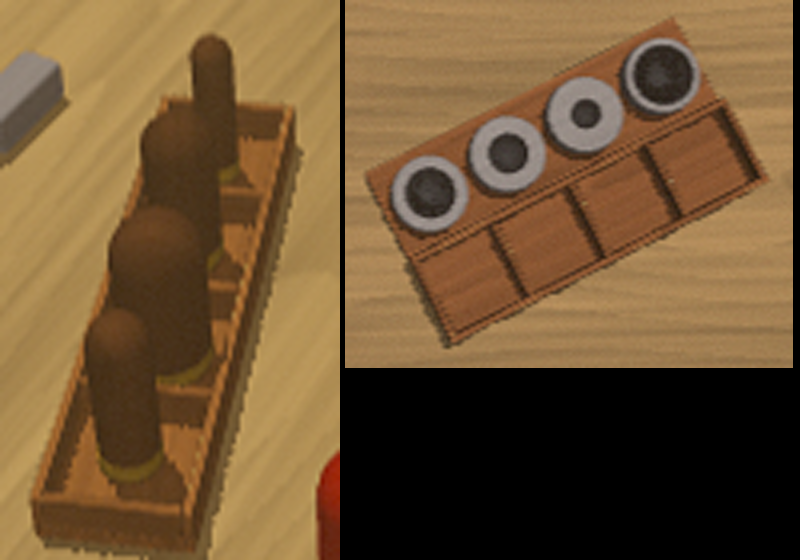

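The crops give these orders:
- **Rack, left to right:** medium (186,222), largest (213,215), large (241,203), small (266,195). All four are dark brown and inside the rack, so they are the ones meant. The red, turquoise and purple ones outside are excluded.
- **Dies, left to right, by cavity size:** large (357,221), medium (381,208), small (405,196), largest (429,184).

Next I'll triangulate the dome centres from both views and take the stand's pose from the die rings.

```bash
cat > h.py <<'E'
import cv2,numpy as np
from bench import env,solver,optics,workorder
def ray(n,uv):
    c=optics.camera_info(n);M=c["world_to_cam"];R=M[:3,:3]
    d=np.array([(uv[0]-c["cx"])/c["fx"],-(uv[1]-c["cy"])/c["fy"],-1.])
    return -R.T@M[:3,3],R.T@d
def onz(n,uv,z):
    o,d=ray(n,uv);return o+d*(z-o[2])/d[2]
def tri(a,b):
    (o,d),(p,e)=ray("top",a),ray("side",b)
    s=np.linalg.lstsq(np.c_[d,-e],p-o,rcond=None)[0]
    x,y=o+d*s[0],p+e*s[1];return (x+y)/2,np.linalg.norm(x-y)
E
python3 - <<'E'
from h import *
np.set_printoptions(precision=4,suppress=True)
T=dict(medium=(124,340,118,341,15),largest=(282,295,158,256,23),large=(450,225,179,145,19),small=(594,177,212,55,11))
for k,(a,b,c,d,r) in T.items():
    u=(165+(a+.5)/5.9-.5,165+(b+.5)/5.9-.5);v=(225+(c+.5)/4-.5,190+(d+.5)/4-.5);z=.103-r/1000
    print(k,z,tri(u,v),onz("top",u,z)[:2],onz("side",v,z)[:2])
cr=[(52,312),(668,85),(728,240),(112,463)]
P=np.array([onz("top",(165+a/5.9,165+b/5.9),.028)[:2] for a,b in cr]);print("rack",P,P.mean(0),[np.linalg.norm(P[i]-P[i-1]) for i in range(4)],np.arctan2(*(P[0]+P[3]-P[1]-P[2])[::-1]))
cr=[(367,175),(674,18),(766,180),(450,345)]
P=np.array([onz("top",(330+(a-345)/3.2,160+b/3.2),.028)[:2] for a,b in cr]);print("stand",P,P.mean(0),[np.linalg.norm(P[i]-P[i-1]) for i in range(4)],np.arctan2(*(P[0]+P[3]-P[1]-P[2])[::-1]))
t=cv2.imread("pics/top0.png");h=cv2.cvtColor(t,cv2.COLOR_BGR2HSV)
m=((h[...,1]<60)&(h[...,2]>70)).astype(np.uint8);m[:160]=0;m[260:]=0;m[:,:330]=0;m[:,470:]=0
n,L,S,C=cv2.connectedComponentsWithStats(m)
D=[]
for c in cv2.findContours(m,cv2.RETR_EXTERNAL,cv2.CHAIN_APPROX_NONE)[0]:
    if cv2.contourArea(c)>200:
        (x,y),ax,_=cv2.fitEllipse(cv2.convexHull(c)); i=L[tuple(c[0,0][::-1])]
        hole=cv2.contourArea(cv2.convexHull(c))-S[i,4]
        p=onz("top",(x,y),.032);D.append(p[:2]);print("die",x,y,ax,hole,p)
D=np.array(sorted(D,key=lambda p:-p[1]));v=D[0]-D[3];print([np.linalg.norm(D[i]-D[i+1]) for i in range(3)],np.arctan2(v[1],v[0]),D.mean(0))
E
```

```text
medium 0.088 (array([0.5126, 0.31  , 0.0891]), np.float64(7.967977208695616e-05)) [0.5126 0.3103] [0.5133 0.3092]
largest 0.07999999999999999 (array([0.53  , 0.2492, 0.0798]), np.float64(8.240774706510897e-05)) [0.5299 0.2491] [0.5299 0.2494]
large 0.08399999999999999 (array([0.5577, 0.181 , 0.0837]), np.float64(0.0026372459655370074)) [0.5565 0.1803] [0.5588 0.1816]
small 0.092 (array([0.5742, 0.1212, 0.0919]), np.float64(0.0008466005008311164)) [0.5738 0.121 ] [0.5746 0.1214]
rack [[0.5276 0.3583]
 [0.6194 0.0954]
 [0.5521 0.0707]
 [0.4631 0.3324]] [0.5406 0.2142] [np.float64(0.0694970814847396), np.float64(0.2784467273911383), np.float64(0.07172630275376528), np.float64(0.2763781334400717)] 1.9026945776095554
stand [[ 0.5267 -0.0507]
 [ 0.6464 -0.2982]
 [ 0.5159 -0.3646]
 [ 0.3929 -0.1118]] [ 0.5205 -0.2063] [np.float64(0.14701361802285834), np.float64(0.2749189222410115), np.float64(0.14648249947788558), np.float64(0.28114706239718434)] 2.0224316550210357
die 355.8500671386719 220.0706787109375 (23.06621742248535, 23.45876693725586) 155.0 [ 0.5119 -0.0977  0.032 ]
die 380.3551940917969 207.6818389892578 (23.11568832397461, 23.55486297607422) 86.5 [ 0.5416 -0.1602  0.032 ]
die 404.45904541015625 195.4294891357422 (23.00571060180664, 23.605806350708008) 38.5 [ 0.5713 -0.222   0.032 ]
die 428.45916748046875 183.22023010253906 (22.92197036743164, 23.153526306152344) 223.0 [ 0.601 -0.284  0.032]
[np.float64(0.06920924370210843), np.float64(0.06856766486788422), np.float64(0.06869740562615206)] 2.016936702709634 [ 0.5564 -0.191 ]
```

The two views agree, and the hole areas (155, 86, 38, 223) confirm the die order. I'll move the largest punch first as a test.

```bash
cat >> h.py <<'E'
PUN=dict(medium=(.5128,.3098,.030),largest=(.5299,.2492,.046),large=(.5577,.1810,.038),small=(.5742,.1212,.022))
DIE=dict(large=(.5119,-.0977),medium=(.5416,-.1602),small=(.5713,-.2220),largest=(.6010,-.2840))
def rot(a):
    c,s=np.cos(a),np.sin(a);return np.array([[-s,c,0],[c,s,0],[0,0,-1.]]) @ np.diag([1,1,1])
RY,SY=.332,.446
Z,UP=.062+.006,.196
def go(k):
    x,y,d=PUN[k];b=np.array(DIE[k])-.075*np.array([np.cos(SY),np.sin(SY)])
    Rr,Rs=rot(RY),rot(SY); assert np.linalg.det(Rr)>0
    env.move_pose([x,y,UP],Rr)
    print(k,"touched on way down:",env.movel([x,y,Z],v=.12,contact_N=8))
    env.grab(15);o=env.get_state()["opening"];print("opening",o,"want",d)
    assert abs(o-d)<.004
    env.movel([x,y,UP],v=.15)
    env.move_pose([*b,UP],Rs)
    s=env.get_state();print("opening",s["opening"],"q6",s["q"][5])
    assert abs(s["opening"]-d)<.004
    print("early contact:",env.movel([*b,Z+.001],v=.1,contact_N=8),env.get_state()["eef_pos"][2])
    env.gripper_open();env.movel([*b,UP],v=.15);print("t",env.get_state()["time"])
E
python3 - <<'E'
from h import *
go("largest")
cv2.imwrite("pics/t1.png",optics.capture("top"))
cv2.imwrite("pics/s1.png",optics.capture("side"))
E
```

```text
largest touched on way down: False
opening 0.04448935333493472 want 0.046
opening 0.044353600798530915 q6 -0.9834328720749578
early contact: False 0.06971493646586448
t 11.5167
```

View pics/s1.png

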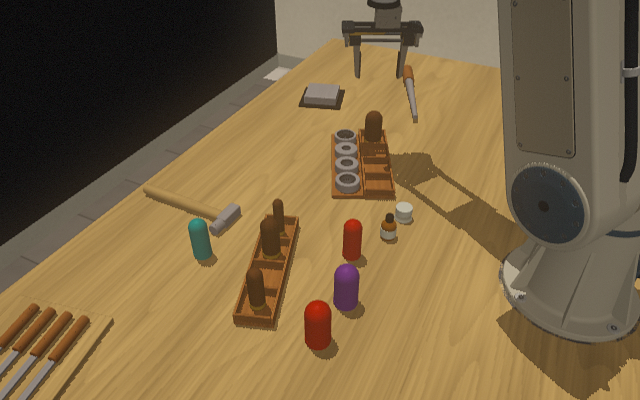

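The largest punch stands upright in the far bay at (373,127), beside the 48 mm die, and the other three haven't moved. On to those.

```bash
python3 - <<'E'
from h import *
for k in("small","large","medium"): go(k)
env.move_pose([.35,.05,.3],rot(.2))
t=optics.capture("top");s=optics.capture("side")
a=cv2.resize(t[150:280,320:480],None,fx=3,fy=3,interpolation=cv2.INTER_CUBIC)
b=cv2.resize(s[90:210,310:410],None,fx=3,fy=3,interpolation=cv2.INTER_CUBIC)
c=np.zeros((400,800,3),np.uint8);c[:390,:480]=a;c[:360,490:790]=b
cv2.imwrite("pics/end.png",c);print(env.get_state()["time"])
E
```

```text
small touched on way down: False
opening 0.02101251031059966 want 0.022
opening 0.021337283398802868 q6 -0.915734994137782
early contact: False 0.06959978349196132
t 21.475
large touched on way down: False
opening 0.036782396116296336 want 0.038
opening 0.03656762350038955 q6 -0.7332881438093557
early contact: False 0.06950237184016458
t 30.7583
medium touched on way down: False
opening 0.028866296863994473 want 0.03
opening 0.028928672751050922 q6 -0.8344006811451223
early contact: False 0.06952667542941182
t 40.85
42.075
```

View pics/end.png

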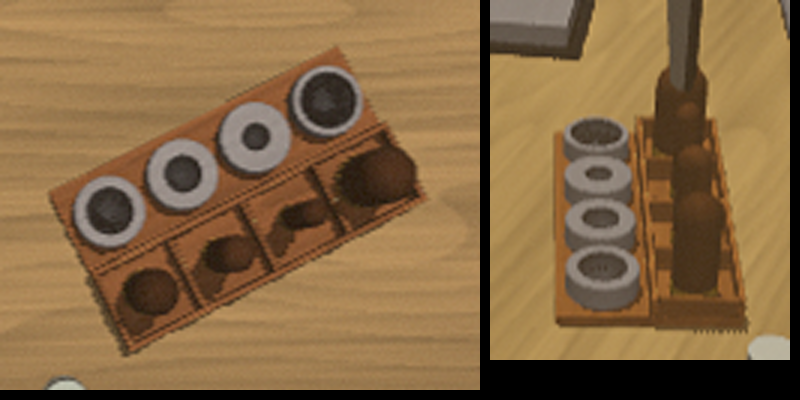

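All four stand upright in their bays. In the crop's top view, large is at (152,292), medium at (230,254), small at (303,214) and largest at (380,177), each beside its own die, with the gripper clear.

```bash
python3 -c "
from bench import workorder
print(workorder.job_done())"
```

```text
the job is handed in; nothing more can be done
None
```

All four punches stand upright, dome up, in the bays beside their matching dies (left to right from the robot: large, medium, small, largest), and the job was handed in at about 42 s of the allowed 112 s.

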